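# Open the square jar in its holder

### The arm

A 7-joint arm with a two-finger parallel gripper is mounted at the origin on the work surface. World frame = base frame: x ahead of the robot, y to its left, z up, the work surface at z = 0. Lengths are in m, angles in rad, forces in N, time in s.
With the tool pointing down it reaches from about 0.4 to 0.85 m from the base axis. Payload 10.4 kg.
Tool frame: the origin (TCP) lies midway between the tips of the shut fingers; the grasp point (between the pads) lies 19 mm behind it; z points along the fingers, x is the direction in which the jaws open and shut, and the axes are right-handed (so a half turn about z gives the same grasp; the last joint's range is limited). The gripper opens to 85 mm and grips with 20 to 120 N. Pads are 22 mm wide; open, the fingers measure 114 mm over their backs; the gripper's body (76 mm by 85 mm) begins 54 mm behind the grasp point. The pads swing forward as they close: fully open they stand 13 mm farther back than shut.
Start: joints at [1.19, 0.332, -0.065, 1.46, 0.022, 1.35, -0.088], TCP at [0.219, -0.585, 0.231] pointing down, gripper open.
Joint ranges: [-2.6, 2.6], [-0.5, 2.12], [-1.47, 1.34], [0.16, 2.42], [-1.27, 4.41], [0.06, 2.06], [-2.6, 2.6]. Speed limits (rad/s): [2.22, 2.22, 2.79, 2.79, 3.14, 3.14, 3.14].

### API

Orientations are given as a unit quaternion [x, y, z, w].
In Python, from workcell import telemetry, eyes, order gives the robot as it stands.
- The arm moves only by the tool servo_tool, never from a script. Its argument "deltas" is a list of rows, each a list of 3 entries, a list of its own where there are three numbers: the shift along the tool's x, y, z in cm, then the turn about the tool's z in rad, then the finger opening in cm, from 0 to 8.54. A call has 1 to 12 rows; each row shifts and turns the pose as measured when the row begins, along the tool's axes as they then stand; what a row does not reach is not made up. A row lasts 1/12 s, in which the tool goes at most 41.7 mm and 7.16 degrees, less where a joint would pass 70% of its speed; a pose out of reach is approached as far as the arm can. A call is refused whole if a number of a shift passes 4.17 or a number of a turn 0.125, either way. A call with a gripper value outside its range is refused whole. The fingers move at their own pace and stop on an object; "force" is the grip in N (left out, the last holds). Time passes only in rows, so rows that do not move let the fingers close. It gives the time, the measured TCP pose, the force and the opening at its end, in the units of the state.
- telemetry.get_obs(): the state, without advancing time (a new reading comes with each control period).
- eyes.camera(name): name is "side" or "top"; returns (picture, depth): 480x640x3 uint8, blue, green, red; 480x640 float32, m along the optical axis (not along the pixel's ray), 0 where there is no reading.
- eyes.calibration(name): a dict with "fx", "fy", "cx", "cy" (pixels), "rvec" (rotation vector, rad) and "tvec" (3), from world to camera coordinates, as OpenCV has them. Camera axes: x right, y down, z forward; pixel columns grow to the right and rows downward; lengths in m; the calibration is good to about 2 mm. A picture is of the moment at which its call begins. calibration takes no time and is no camera call.
- order.hand_in(): hands the job in, once; it reports no verdict.
The state is a dict: "clock": time; "joint_pos": joint angles; "joint_velocities": joint speeds; "tau": joint torques, N m; "position": TCP position; "ee_rot": TCP orientation; "ft_force": force on the tool from outside, world axes, zero at the start; "torque": the same for the moment, N m; "grip_width": opening from 0.0 (shut) to 1.0 (fully open).
Only numpy, scipy, OpenCV 4.12 (cv2) and the standard library are available. Lean on these libraries where they do the work, as an engineer would, in place of code of your own. Each camera call takes 0.05 s, during which the arm holds its last target. There are 200 camera calls.

### The job

Stand the square amber jar in the square well of the wooden holder, its cap still screwed on, so that the well stops the jar from turning. Then unscrew the tight cap anticlockwise until it comes free, without lifting the jar out of the well, raise it straight up off the neck and finish still holding it level, just above the middle of the open jar: clear of it by one to three centimetres. Leave everything else on the bedside top where it is.

Things in the scene. Friction and masses are not known exactly. Their poses are not given: they have to be found in the camera images.
- jar: Amber glass jar, loose, about 280 g: square body 66 x 66, 60 tall, edges rounded by 5, then a round neck. Origin at the centre of its underside, z up, x and y square to its sides. With the cap screwed on it is 93 tall.
- cap: Ribbed round aluminium cap of the square jar, loose, 45 g: 56 across, 26 tall, hollow. Origin at the centre of its lower rim, z up; screwed on, 67 above the jar's underside (7 above its shoulders). Quarter-turn lug cap: stiff (about 0.4 to 0.6 N m), does not rise as it turns; strong enough to carry the jar by. Its x axis passes through a lug.
- cap_top (a point): Centre of the cap's top, 26 above its origin. Cap yaw relative to the jar, anticlockwise from above: 12 to 26 deg at the start; past 60 deg the three lugs leave the ledges and the cap lifts straight off (before that, lifting it lifts the jar); at 103 deg the lugs meet stops and the jar is twisted. So turn it 48 to 77 deg; 62 suits every start.
- jar_mouth (a point): Centre of the white seal disc (33 across) in the jar's mouth, on its axis, 89 above its underside. The disc is sprung (about 23 N up against the cap) and rises 3 once the cap is free.
- holder: Brown wooden holder, fixed: a square well, 71 x 71 inside, walls 10 thick and 36 high, pale outward-leaning lip to 44 high; a shallow tray, 100 long, 18 high, adjoins its +x side. Origin at the well's centre on the work surface; x, y square to the well. A seated jar can turn about 5 deg either way before its sides jam: add this to the cap's turn.
- well_floor (a point): Centre of the well's floor, 6 above the work surface; axes as the holder's.
- ring_box: Bystander: blue ring box, 45 x 45 x 30, standing in the holder's shallow tray. Origin at the centre of its underside.
- glasses_case: Bystander: black spectacles case, 155 x 52 x 34, lying on the surface. Origin at the centre of its underside.
- remote: Bystander: grey remote control, 150 x 42 x 18, lying on the surface. Origin at the centre of its underside.
- book: Bystander: closed green book, 200 x 135 x 28, lying on the surface. Origin at the centre of its underside.
- mug: Bystander: white mug, 80 across, 92 tall. Origin at the centre of its underside.
- round_jar: Bystander: round amber jar, 68 across, 75 tall, with a metal lid; not the jar to be opened. Origin at the centre of its underside.
- clock: Bystander: wooden bedside clock, 55 x 120 x 85. Origin at the centre of its underside.
- watch_stand: Bystander: dark wooden turned stand, 90 across at the foot, 88 tall. Origin at the centre of its underside.
Not all that is in view belongs to the job. What is meant by the cap is not red, and is the smaller of those in its own colour.

How it is judged:
On the way, in this order (a step that is already met when the one before it is completed fails the run):
1. the square jar stands seated in the well with its cap still screwed on (z of jar in the frame of well_floor between -0.003 and 0.005 m and horizontal distance between jar and well_floor below 0.006 m and angle between jar's own z axis and vertical below 0.08 rad and z of cap in the frame of jar below 0.0695 m and angle between the x axis of cap and the x axis of jar, either way round below 0.9 rad), for 0.2 s.
2. the cap is free of the ledges and lifted 8 mm or more while the jar stays seated (z of jar in the frame of well_floor between -0.003 and 0.005 m and horizontal distance between jar and well_floor below 0.006 m and angle between jar's own z axis and vertical below 0.08 rad and z of cap in the frame of jar above 0.075 m), for 0.1 s.
At the end, for the whole second after the job is handed in: Jar seated in the well (5 mm in height, 6 mm off centre, 0.08 rad tilt); cap gripped and still, touching neither jar nor holder, fingers off the jar, level within 0.15 rad, within 15 mm of the jar's axis, its lower rim 93 to 132 mm above the jar's underside (1 to 40 mm above the seal) (z of jar in the frame of well_floor between -0.003 and 0.005 m and horizontal distance between jar and well_floor below 0.006 m and angle between jar's own z axis and vertical below 0.08 rad and z of cap in the frame of jar between 0.093 and 0.132 m and horizontal distance between cap and jar_mouth below 0.015 m and angle between cap's own z axis and vertical below 0.15 rad and contact force between the fingers and cap above 2 N and contact force between each of cap, the fingers and jar below 0.1 N and linear speed of cap below 0.02 m/s and contact force between cap and holder below 0.1 N); the arm keeps its last pose, push and grip.
It fails at once if the jar is tipped over (more than 0.5 rad) (angle between jar's own z axis and vertical above 0.5 rad).
It fails at once if a bystander is displaced by more than 20 mm (distance of any of ring_box, glasses_case, remote, book, mug, round_jar, clock, watch_stand from where it was at the start of the episode above 0.02 m).
It also fails if it takes over 54 s, if anything falls off the work surface, if the arm or the gripper's body presses on something with over 40 N, if the wrist force passes 120 N, or if a joint passes its speed limit or range.

## Working session

There is one attempt and no reset: what is moved stays moved. The work goes in short steps, Python scripts to look and compute and a tool call to move; the robot and the scene stay as the last step left them, time stands still between calls to the robot, and variables do not carry over. Pictures are saved under pics/ and viewed, about 8 in all and at most 12, crops included, and the job is handed in when it is done.

Besides the shell and the picture viewer there is one more tool, called after "Request:" by a JSON object that holds its "method" and its "body". servo_tool: Moves the arm, as the interface text tells. Its arguments: {"type":"object","properties":{"deltas":{"type":"array"},"force":{"type":"number"}},"required":["deltas"]}

```bash
mkdir -p pics
cat > h.py <<'E'
import numpy as np, cv2
from workcell import telemetry, eyes, order
def cal(n):
    c=eyes.calibration(n);R,_=cv2.Rodrigues(np.array(c["rvec"],float));return c,R,np.array(c["tvec"],float).ravel()
def cloud(n,d):
    c,R,t=cal(n);v,u=np.mgrid[:480,:640]
    P=np.stack([(u-c["cx"])/c["fx"]*d,(v-c["cy"])/c["fy"]*d,d],-1)
    return (P-t)@R
def ray(n,u,v,z):
    c,R,t=cal(n);o=-R.T@t;k=R.T@np.array([(u-c["cx"])/c["fx"],(v-c["cy"])/c["fy"],1]);return o+k*(z-o[2])/k[2]
E
python3 - <<'E'
from h import *
print(telemetry.get_obs())
for n in("top","side"):
    p,d=eyes.camera(n);cv2.imwrite(f"pics/{n}0.png",p);np.save(f"{n}0.npy",d);c,R,t=cal(n);print(n,c,-R.T@t)
E
```

```text
{'clock': 0.0, 'joint_pos': array([ 1.19038282,  0.33289704, -0.06470314,  1.46093054,  0.02163751,
        1.3499124 , -0.08847912]), 'joint_velocities': array([ 1.35494443e-03,  4.97848525e-04,  1.03726268e-03,  1.32903523e-03,
        1.02839285e-05, -7.99454619e-04,  8.29178683e-04]), 'tau': array([-4.91128435e-05, -6.25451231e+01,  4.87286272e-02, -3.91592360e+01,
        1.60174852e-02,  1.00434740e-02,  2.35576243e-05]), 'position': array([ 0.21874539, -0.58506993,  0.23050539]), 'ee_rot': array([ 8.21667772e-01, -5.69966268e-01, -6.23688877e-04, -3.70305104e-04]), 'ft_force': array([ 0.53501037,  0.76598179, -0.14632299]), 'torque': array([-0.00060098, -0.06839743, -0.02884294]), 'grip_width': 1.0002604079674442}
top {'fx': 569.7269366162933, 'fy': 569.7269366162933, 'cx': 316.6032943233049, 'cy': 244.3283082031705, 'rvec': array([ 2.18429015, -2.13669351,  0.18171379]), 'tvec': array([-0.0214766 ,  0.60449107,  1.42725687])} [0.39782474 0.02901217 1.49794081]
side {'fx': 440.53570785920544, 'fy': 440.53570785920544, 'cx': 321.30902085098495, 'cy': 242.62377196211162, 'rvec': array([ 0.20433012, -2.89147301,  1.0809572 ]), 'tvec': array([0.58760617, 0.0929371 , 1.15336101])} [0.4868846  0.76211999 0.93073972]
```

View pics/top0.png

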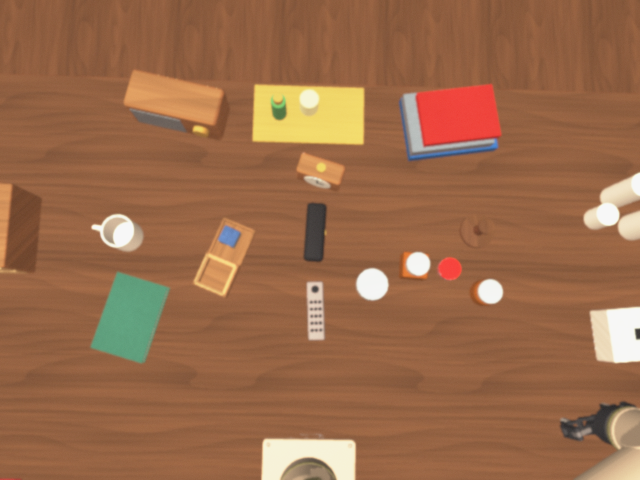

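View pics/side0.png

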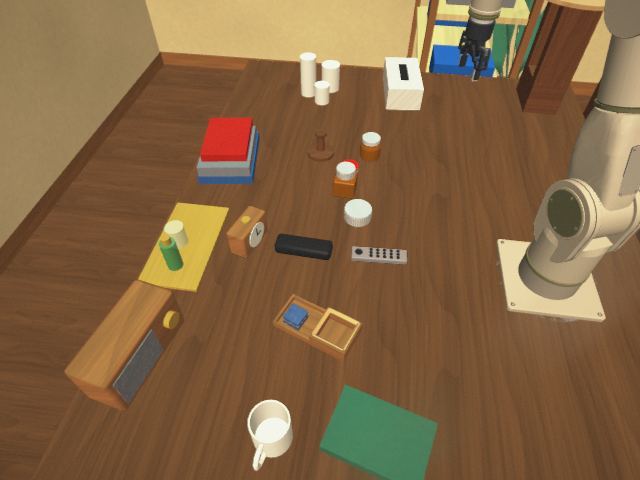

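The top view shows the square jar at (415,265) with its small white cap at (418,264). A red cap at (450,268) and a larger white cap at (372,284) are decoys. The round jar is at (488,292), the well at (215,274), and the ring box at (230,237). The side view agrees, with the jar at (346,180) and the well at (336,330).

```bash
cat > m.py <<'E'
from h import *
p=cv2.imread("pics/top0.png");d=np.load("top0.npy");W=cloud("top",d)
ps=cv2.imread("pics/side0.png");ds=np.load("side0.npy");Ws=cloud("side",ds)
def sel(W,c,r,z0,z1):
    m=(np.hypot(W[...,0]-c[0],W[...,1]-c[1])<r)&(W[...,2]>z0)&(W[...,2]<z1);return m
for nm,n,WW,px in(("jar","top",W,(418,264)),("red","top",W,(450,268)),("bigcap","top",W,(372,284)),("round","top",W,(489,291)),("jar","side",Ws,(346,170)),("stand","top",W,(477,231))):
    q=WW[px[1],px[0]];m=sel(WW,q,.06,q[2]-.006,q[2]+.006)
    lab=cv2.connectedComponents(m.astype(np.uint8))[1];m=lab==lab[px[1],px[0]]
    P=WW[m];r=cv2.minEnclosingCircle(P[:,:2].astype(np.float32));print(nm,n,q.round(4),len(P),"mean",P.mean(0).round(4),"circ",np.round(r[0],4),round(r[1],4))
# white blob by colour -> ray
for n,im,px,z in(("top",p,(418,264),.093),("side",ps,(346,170),.093)):
    hsv=cv2.cvtColor(im,cv2.COLOR_BGR2HSV);m=((hsv[...,1]<60)&(hsv[...,2]>150)).astype(np.uint8)
    nl,lab,st,ce=cv2.connectedComponentsWithStats(m);k=lab[px[1],px[0]];print("cap blob",n,st[k],ce[k],ray(n,*ce[k],z))
# jar body orientation: shoulders/amber
hsv=cv2.cvtColor(p,cv2.COLOR_BGR2HSV);print("hsv jar",hsv[274,408],"hsv lip",hsv[293,212],"wood",hsv[300,250])
q=W[264,418]
m=sel(W,q,.06,.045,.075);P=W[m];print("shoulder",len(P),cv2.minAreaRect(P[:,:2].astype(np.float32)),np.median(P[:,2]))
# lip
q=W[274,215];print("wellfloor pt",q)
m=sel(W,q,.085,.036,.056);P=W[m].astype(np.float32);print("lip top",len(P),cv2.minAreaRect(P[:,:2]),np.median(P[:,2]))
q=Ws[330,336];print("floor side",q);m=sel(Ws,q,.085,.036,.056);P=Ws[m].astype(np.float32);print("lip side",len(P),cv2.minAreaRect(P[:,:2]))
# colour lip
m=((hsv[...,2]>200)&(hsv[...,0]>10)&(hsv[...,0]<30)).astype(np.uint8);m[:,:180]=0;m[:,260:]=0;m[:240]=0;m[310:]=0
v,u=np.nonzero(m);P=np.array([ray("top",a,b,.044) for a,b in zip(u,v)],np.float32);print("lip col",len(P),cv2.minAreaRect(P[:,:2]))
q=W[237,230];print("ringbox",q)
for nm,im,x,y in(("jar",p,380,225),("hold",p,180,210)):
    cv2.imwrite(f"pics/{nm}z.png",cv2.resize(im[y:y+90,x:x+90],None,fx=6,fy=6,interpolation=2))
cv2.imwrite("pics/z.png",np.hstack([cv2.resize(p[225:315,380:470],None,fx=4.4,fy=4.4),cv2.resize(p[220:310,180:270],None,fx=4.4,fy=4.4)]))
E
python3 m.py
```

```text
jar top [ 0.5549 -0.2617  0.0877] 233 mean [ 0.5542 -0.2592  0.0907] circ [ 0.5563 -0.2605] 0.0292
red top [ 0.5535 -0.3591  0.0232] 317 mean [ 0.5521 -0.3569  0.025 ] circ [ 0.5513 -0.3566] 0.0291
bigcap top [ 0.506  -0.1529  0.0373] 683 mean [ 0.5064 -0.1527  0.0367] circ [ 0.5065 -0.153 ] 0.0398
round top [ 0.492  -0.4428  0.0772] 379 mean [ 0.4918 -0.4458  0.0754] circ [ 0.492  -0.4461] 0.0304
jar side [ 0.5555 -0.2483  0.0938] 209 mean [ 0.5569 -0.2567  0.0943] circ [ 0.556  -0.2571] 0.0312
stand top [ 0.6492 -0.4247  0.0476] 13 mean [ 0.6485 -0.4279  0.0477] circ [ 0.6495 -0.4289] 0.0079
cap blob top [406 252  24  24 434] [417.85253456 263.34331797] [ 0.55590255 -0.26023222  0.093     ]
cap blob side [336 162  20  18 285] [345.29824561 170.25263158] [ 0.55745231 -0.24783567  0.093     ]
hsv jar [ 12 185 225] hsv lip [ 13 141 164] wood [ 11 138 151]
shoulder 260 ((0.555976152420044, -0.26009252667427063), (0.06658273935317993, 0.06692281365394592), 86.70792388916016) 0.05902396064910534
wellfloor pt [0.52550011 0.25509205 0.00460979]Traceback (most recent call last):
  File "m.py", line 20, in <module>
    m=sel(W,q,.085,.036,.056);P=W[m].astype(np.float32);print("lip top",len(P),cv2.minAreaRect(P[:,:2]),np.median(P[:,2]))
                                                                               ~~~~~~~~~~~~~~~^^^^^^^^^
cv2.error: OpenCV(4.12.0) /io/opencv/modules/imgproc/src/convhull.cpp:143: error: (-215:Assertion failed) total >= 0 && (depth == CV_32F || depth == CV_32S) in function 'convexHull'
```

```bash
sed -i 's/P\[:,:2\]\([,)]\)/np.ascontiguousarray(P[:,:2],np.float32)\1/g; s/cv2.minAreaRect(P\[:,:2\])/cv2.minAreaRect(np.ascontiguousarray(P[:,:2]))/' m.py; python3 m.py | tail -8
```

```text
hsv jar [ 12 185 225] hsv lip [ 13 141 164] wood [ 11 138 151]
shoulder 260 ((0.555976152420044, -0.26009252667427063), (0.06658273935317993, 0.06692281365394592), 86.70792388916016) 0.05902396064910534
wellfloor pt [0.52550011 0.25509205 0.00460979]
lip top 439 ((0.5405139923095703, 0.241667702794075), (0.09133975952863693, 0.1297018975019455), 68.43627166748047) 0.04079395
floor side [0.52523484 0.2336262  0.00665385]
lip side 590 ((0.5460127592086792, 0.24233873188495636), (0.09040918201208115, 0.13592714071273804), 68.59228515625)
lip col 1685 ((0.5544072985649109, 0.23464630544185638), (0.09009947627782822, 0.15977701544761658), 66.54615020751953)
ringbox [0.61974541 0.21621285 0.03470373]
```

View pics/z.png

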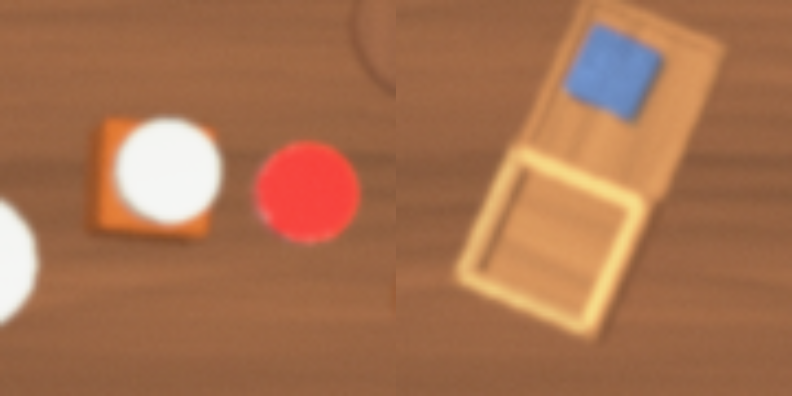

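The zoom shows the jar body almost square to the image and the ring box in the tray clear of the well. The pale lip's corners are at about (520,152), (645,208), (590,335), (462,275) in the zoom. I'll fit the lip alone.

```bash
cat > m2.py <<'E'
from h import *
R=lambda P:cv2.minAreaRect(np.ascontiguousarray(P[:,:2],np.float32))
for n in("top","side"):
    p=cv2.imread(f"pics/{n}0.png");W=cloud(n,np.load(f"{n}0.npy"));hsv=cv2.cvtColor(p,cv2.COLOR_BGR2HSV)
    near=np.hypot(W[...,0]-.52,W[...,1]-.25)<.085
    m=near&(W[...,2]>.034)&(W[...,2]<.056)&(hsv[...,0]<40); lab=cv2.connectedComponentsWithStats(m.astype(np.uint8))
    k=1+lab[2][1:,4].argmax();P=W[lab[1]==k];print(n,"depth lip",len(P),R(P),np.median(P[:,2]))
    m=(near&(hsv[...,0]>14)&(hsv[...,0]<40)&(hsv[...,2]>195)&(hsv[...,1]>90)).astype(np.uint8);lab=cv2.connectedComponentsWithStats(m)
    k=1+lab[2][1:,4].argmax();c=max(cv2.findContours((lab[1]==k).astype(np.uint8),0,1)[0],key=cv2.contourArea)[:,0]
    P=np.array([ray(n,u,v,.044) for u,v in c]);print(n,"colour lip",len(P),R(P))
    # shoulder + cap in side too
    m=(np.hypot(W[...,0]-.556,W[...,1]+.26)<.06)&(W[...,2]>.05)&(W[...,2]<.07);P=W[m];print(n,"shoulder",len(P),R(P))
p=cv2.imread("pics/top0.png");hsv=cv2.cvtColor(p,cv2.COLOR_BGR2HSV);m=((hsv[...,1]>165)&(hsv[...,2]>170)&(hsv[...,0]<16)&(hsv[...,0]>6)).astype(np.uint8)
print(cv2.connectedComponentsWithStats(m)[2][:12])
E
python3 m2.py
```

```text
top depth lip 502 ((0.5225350856781006, 0.24895930290222168), (0.09174726903438568, 0.09090697765350342), 68.37913513183594) 0.0399303259566181
top colour lip 119 ((0.5230177044868469, 0.24901136755943298), (0.08816821873188019, 0.08971814066171646), 68.32295989990234)
top shoulder 238 ((0.5557705760002136, -0.26018399000167847), (0.06671098619699478, 0.0656295195221901), 87.59275817871094)
side depth lip 649 ((0.5251733660697937, 0.24982699751853943), (0.09176485985517502, 0.09227382391691208), 68.6569595336914) 0.039593615014713576
side colour lip 115 ((0.5252479314804077, 0.2503982484340668), (0.08372750878334045, 0.08425124734640121), 68.05740356445312)
side shoulder 191 ((0.5575243234634399, -0.2562404274940491), (0.06344754248857498, 0.0657079741358757), 85.36839294433594)
[[     0      0    640    480 306991]
 [   465     86      1      1      1]
 [   424     91      1      1      1]
 [   498    116      1      1      1]
 [   501    135      1      1      1]
 [   402    252     26     27    155]
 [   428    254      1      1      1]
 [   452    257      1      1      1]
 [   444    258      1      1      1]
 [   455    258      1      1      1]
 [   460    263      1      1      1]
 [   460    274      1      1      1]]
```

```bash
cat >> h.py <<'E'
from scipy.spatial.transform import Rotation as Ro
def go(x,y,z,yaw):
    o=telemetry.get_obs();R=Ro.from_quat(o["ee_rot"]).as_matrix();d=R.T@(np.array([x,y,z])-o["position"])*100
    psi=np.arctan2(R[1,0],R[0,0]);t=-(np.radians(yaw)-psi)
    print("t",round(o["clock"],2),"pos",o["position"].round(4),"yaw",round(np.degrees(psi),2),"tilt",R[:,2].round(3),"j7",o["joint_pos"][6].round(2),"grip",round(o["grip_width"]*85,1),"F",o["ft_force"].round(1),"M",o["torque"].round(2))
    print("delta cm",d.round(2),"turn",round(t,3))
E
echo
```

Request:
{"method": "servo_tool", "body": {"deltas": [[[0,0,0],-0.11,8.5],[[0,0,0],-0.11,8.5],[[0,0,0],-0.11,8.5],[[0,0,0],-0.11,8.5],[[0,0,0],-0.11,8.5],[[0,0,0],-0.11,8.5],[[0,0,0],-0.11,8.5],[[0,0,0],-0.11,8.5],[[0,0,0],-0.11,8.5],[[0,0,0],-0.11,8.5]], "force": 100}}

```text
clock: 0.93
position: [0.2179, -0.5828, 0.2254]
ee_rot: [0.999, -0.032, -0.002, -0.005]
ft_force: [-0.3, 0.6, 0.3]
grip_width: 0.997
```

```bash
python3 -c "
from h import *
go(.556,-.260,.23,-3)"
```

```text
t 0.93 pos [ 0.2179 -0.5828  0.2254] yaw -3.7 tilt [-0.004  0.01  -1.   ] j7 1.02 grip 84.7 F [-0.3  0.6  0.3] M [-0.   -0.02 -0.05]
delta cm [ 31.66 -34.4   -0.29] turn -0.012
```

Request:
{"method": "servo_tool", "body": {"deltas": [[[1.2,-1.3,0],-0.012,8.5],[[2.4,-2.6,0],0,8.5],[[2.6,-2.9,0],0,8.5],[[2.6,-2.9,0],0,8.5],[[2.6,-2.9,0],0,8.5],[[2.6,-2.9,0],0,8.5],[[2.6,-2.9,0],0,8.5],[[2.6,-2.9,0],0,8.5],[[2.6,-2.9,0],0,8.5],[[2.6,-2.9,0],0,8.5],[[2.6,-2.9,0],0,8.5],[[2.4,-2.6,0],0,8.5]]}}

```text
clock: 1.93
position: [0.5349, -0.2599, 0.2218]
ee_rot: [0.999, -0.037, -0.006, -0.006]
ft_force: [0.3, -0.2, 0.0]
grip_width: 0.99
```

```bash
python3 -c "
from h import *
go(.556,-.260,.13,-3)"
```

```text
t 1.93 pos [ 0.5349 -0.2599  0.2218] yaw -4.23 tilt [-0.012  0.013 -1.   ] j7 0.2 grip 84.1 F [ 0.3 -0.2  0. ] M [-0.05 -0.05 -0.01]
delta cm [ 2.22 -0.04  9.16] turn -0.021
```

Request:
{"method": "servo_tool", "body": {"deltas": [[[1.5,0,1.0],-0.021,8.5],[[0.7,0,2.0],0,8.5],[[0,0,2.4],0,8.5],[[0,0,2.0],0,8.5],[[0,0,1.0],0,8.5],[[0,0,0],0,8.5]]}}

```text
clock: 2.43
position: [0.5652, -0.2423, 0.1343]
ee_rot: [1.0, -0.02, -0.004, -0.009]
ft_force: [0.2, -0.5, -0.3]
grip_width: 0.997
```

```bash
python3 -c "
from h import *
go(.556,-.260,.060,-3)
p,d=eyes.camera('side');cv2.imwrite('pics/s1.png',cv2.resize(p[80:230,250:450],None,fx=4,fy=4))"
```

```text
t 2.43 pos [ 0.5652 -0.2423  0.1343] yaw -2.25 tilt [-0.008  0.019 -1.   ] j7 0.16 grip 84.7 F [ 0.2 -0.5 -0.3] M [0.   0.02 0.04]
delta cm [-0.79  1.94  7.4 ] turn 0.013
```

View pics/s1.png

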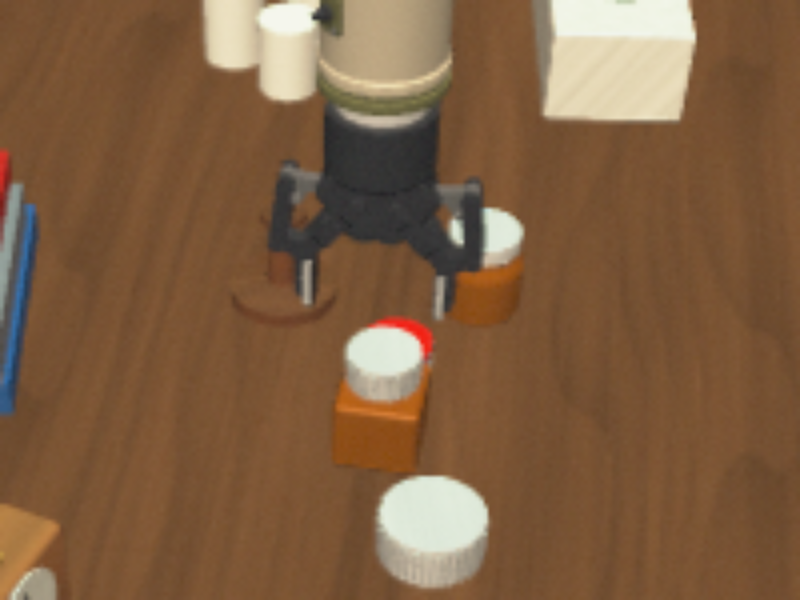

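The gripper is open above the jar and along world x, with nothing in the way on either side. It coasted about 2 cm past in y, so I'll correct that and go down gently.

Request:
{"method": "servo_tool", "body": {"deltas": [[[-0.4,1.0,0],0.013,8.5],[[-0.2,0.5,0],0,8.5],[[0,0,0],0,8.5],[[0,0,0],0,8.5]]}}

```text
clock: 2.82
position: [0.559, -0.2605, 0.1392]
ee_rot: [1.0, -0.028, -0.002, -0.008]
ft_force: [0.2, -0.2, -0.1]
grip_width: 0.995
```

```bash
python3 -c "
from h import *
go(.556,-.260,.060,-3)"
```

```text
t 2.82 pos [ 0.559  -0.2605  0.1392] yaw -3.26 tilt [-0.004  0.016 -1.   ] j7 0.18 grip 84.6 F [ 0.2 -0.2 -0.1] M [ 0.   -0.02  0.  ]
delta cm [-0.27  0.09  7.92] turn -0.004
```

Request:
{"method": "servo_tool", "body": {"deltas": [[[-0.2,0.1,1.0],0,8.5],[[-0.1,0,1.4],0,8.5],[[0,0,1.4],0,8.5],[[0,0,1.0],0,8.5],[[0,0,0.8],0,8.5],[[0,0,0.5],0,8.5],[[0,0,0],0,8.5],[[0,0,0],0,8.5]]}}

```text
clock: 3.48
position: [0.5563, -0.2623, 0.0763]
ee_rot: [1.0, -0.03, 0.0, -0.007]
ft_force: [0.4, 0.3, -0.3]
grip_width: 0.995
```

```bash
python3 -c "
from h import *
go(.556,-.260,.060,-3)"
```

```text
t 3.48 pos [ 0.5563 -0.2623  0.0763] yaw -3.4 tilt [ 0.001  0.013 -1.   ] j7 0.16 grip 84.6 F [ 0.4  0.3 -0.3] M [ 0.04 -0.08 -0.01]
delta cm [-0.04 -0.21  1.63] turn -0.007
```

Request:
{"method": "servo_tool", "body": {"deltas": [[[0,-0.2,0.6],0,8.5],[[0,0,0.5],0,8.5],[[0,0,0.3],0,8.5],[[0,0,0],0,8.5],[[0,0,0],0,8.5]]}}

```text
clock: 3.9
position: [0.5575, -0.26, 0.0624]
ee_rot: [1.0, -0.029, 0.001, -0.006]
ft_force: [0.8, 0.7, -0.0]
grip_width: 0.995
```

```bash
python3 -c "
from h import *
go(.556,-.260,.060,-3)"
```

```text
t 3.9 pos [ 0.5575 -0.26    0.0624] yaw -3.38 tilt [ 0.003  0.012 -1.   ] j7 0.15 grip 84.6 F [ 0.8  0.7 -0. ] M [-0.02  0.01  0.01]
delta cm [-0.15  0.01  0.24] turn -0.007
```

Close now.

Request:
{"method": "servo_tool", "body": {"deltas": [[[-0.1,0,0.2],0,7.0],[[0,0,0],0,6.2],[[0,0,0],0,5.4],[[0,0,0],0,5.0],[[0,0,0],0,4.0],[[0,0,0],0,4.0],[[0,0,0],0,4.0],[[0,0,0],0,4.0]], "force": 100}}

```text
clock: 4.57
position: [0.557, -0.26, 0.0613]
ee_rot: [1.0, -0.03, 0.002, -0.006]
ft_force: [0.4, 0.5, -0.9]
grip_width: 0.63
```

```bash
python3 -c "
from h import *
go(.556,-.260,.060,-3)"
```

```text
t 4.57 pos [ 0.557  -0.26    0.0613] yaw -3.38 tilt [ 0.005  0.012 -1.   ] j7 0.15 grip 53.6 F [ 0.4  0.5 -0.9] M [ 0.02  0.06 -0.04]
delta cm [-0.1   0.    0.13] turn -0.007
```

Request:
{"method": "servo_tool", "body": {"deltas": [[[0,0,0],0,4.0],[[0,0,-0.8],0,4.0],[[0,0,-1.5],0,4.0],[[0,0,-2.0],0,4.0],[[0,0,-2.5],0,4.0],[[0,0,-2.5],0,4.0],[[0,0,-1.5],0,4.0],[[0,0,-0.5],0,4.0],[[0,0,0],0,4.0]]}}

```text
clock: 5.32
position: [0.5535, -0.2605, 0.1782]
ee_rot: [1.0, -0.029, -0.002, -0.007]
ft_force: [-0.9, -0.1, -2.8]
grip_width: 0.631
```

```bash
python3 -c "
from h import *
go(.523,.249,.17,-21.6)
p,d=eyes.camera('side');cv2.imwrite('pics/s2.png',cv2.resize(p[80:230,250:450],None,fx=4,fy=4))"
```

```text
t 5.32 pos [ 0.5535 -0.2605  0.1782] yaw -3.36 tilt [-0.003  0.015 -1.   ] j7 0.19 grip 53.6 F [-0.9 -0.1 -2.8] M [-0.04 -0.02 -0.04]
delta cm [ -6.02 -50.67   1.59] turn 0.318
```

View pics/s2.png

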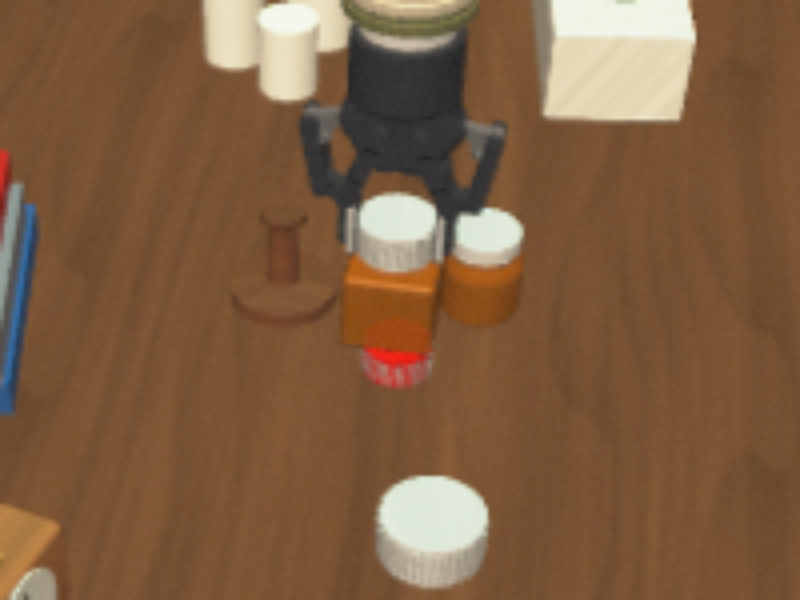

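The jar hangs level in the gripper, with the cap at (398,230) in the crop, clear of the red cap. Next I'll move it to the well.

Request:
{"method": "servo_tool", "body": {"deltas": [[[-0.2,-1.0,0],0.03,4.0],[[-0.4,-2.0,0],0.03,4.0],[[-0.4,-3.0,0],0.03,4.0],[[-0.4,-3.5,0],0.03,4.0],[[-0.4,-3.5,0],0.03,4.0],[[-0.3,-3.5,0],0.03,4.0],[[-0.2,-3.5,0],0.03,4.0],[[0,-3.5,0],0.03,4.0],[[0,-3.5,0],0.03,4.0],[[0,-3.5,0],0.03,4.0],[[0,-3.5,0],0.02,4.0],[[0,-3.5,0],0,4.0]]}}

```text
clock: 6.37
position: [0.6151, 0.1075, 0.1626]
ee_rot: [0.979, -0.205, -0.015, -0.004]
ft_force: [1.0, 0.5, -3.0]
grip_width: 0.629
```

```bash
python3 -c "
from h import *
go(.523,.249,.17,-21.6)"
```

```text
t 6.37 pos [0.6151 0.1075 0.1626] yaw -23.69 tilt [-0.029  0.013 -0.999] j7 -0.82 grip 53.5 F [ 1.   0.5 -3. ] M [-0.06 -0.15  0.03]
delta cm [-14.14  -9.26  -0.28] turn -0.036
```

Request:
{"method": "servo_tool", "body": {"deltas": [[[-1.5,-1.8,-0.3],-0.01,4.0],[[-2.2,-1.5,0],-0.01,4.0],[[-2.5,-1.2,0],-0.01,4.0],[[-2.5,-1.2,0],0,4.0],[[-2.0,-1.0,0],0,4.0],[[-1.2,-0.6,0],0,4.0],[[-0.5,-0.3,0],0,4.0],[[0,0,0],0,4.0],[[0,0,0],0,4.0]]}}

```text
clock: 7.12
position: [0.5205, 0.2378, 0.1565]
ee_rot: [0.983, -0.184, -0.024, -0.003]
ft_force: [0.8, 0.2, -1.8]
grip_width: 0.631
```

```bash
python3 -c "
from h import *
go(.523,.249,.14,-21.6)"
```

```text
t 7.12 pos [0.5205 0.2378 0.1565] yaw -21.23 tilt [-0.047  0.014 -0.999] j7 -1.02 grip 53.7 F [ 0.8  0.2 -1.8] M [-0.02 -0.11 -0.04]
delta cm [-0.09 -1.14  1.66] turn 0.007
```

Request:
{"method": "servo_tool", "body": {"deltas": [[[0,-0.5,-1],0,4.0],[[0,-0.4,-1.5],0,4.0],[[0,0,-1],0,4.0],[[0,0,0],0,4.0],[[0,0,0],0,4.0],[[0,0,0],0,4.0]]}}

```text
clock: 7.62
position: [0.5309, 0.24, 0.1936]
ee_rot: [0.982, -0.189, -0.024, -0.002]
ft_force: [-0.3, -0.6, -3.0]
grip_width: 0.633
```

```bash
python3 -c "
from h import *
go(.523,.249,.14,-21.6);print(telemetry.get_obs()['joint_pos'].round(3))"
```

```text
t 7.62 pos [0.5309 0.24   0.1936] yaw -21.82 tilt [-0.046  0.013 -0.999] j7 -1.02 grip 53.8 F [-0.3 -0.6 -3. ] M [-0.02 -0.1  -0.02]
delta cm [-0.82 -0.57  5.4 ] turn -0.004
[ 0.05   0.365 -0.668  1.567  0.193  1.32  -1.02 ]
```

Request:
{"method": "servo_tool", "body": {"deltas": [[[0.9,-0.8,0],0,4.0],[[2.2,-2.0,0],0,4.0],[[2.2,-2.0,0],0,4.0],[[1,-0.9,0],0,4.0],[[0,0,0],0,4.0],[[0,0,0],0,4.0]]}}

```text
clock: 8.12
position: [0.6137, 0.2667, 0.1861]
ee_rot: [0.981, -0.191, -0.025, 0.001]
ft_force: [-0.6, 0.3, -3.3]
grip_width: 0.629
```

```bash
python3 -c "
from h import *
go(.523,.249,.14,-21.6);print(telemetry.get_obs()['joint_pos'].round(3))"
```

```text
t 8.12 pos [0.6137 0.2667 0.1861] yaw -22.07 tilt [-0.049  0.008 -0.999] j7 -1.04 grip 53.5 F [-0.6  0.3 -3.3] M [ 0.   -0.04  0.02]
delta cm [-7.51  4.99  5.04] turn -0.008
[-0.045  0.56  -0.622  1.32   0.285  1.395 -1.037]
```

Request:
{"method": "servo_tool", "body": {"deltas": [[[-0.5,0.3,0],0,4.0],[[-0.8,0.5,0],0,4.0],[[-0.8,0.5,0],0,4.0],[[-0.8,0.5,0],0,4.0],[[-0.8,0.5,0],0,4.0],[[-0.8,0.5,0],0,4.0],[[-0.8,0.5,0],0,4.0],[[-0.8,0.5,0],0,4.0],[[-0.6,0.3,0],0,4.0],[[-0.3,0.2,0],0,4.0],[[0,0,0],0,4.0],[[0,0,0],0,4.0]]}}

```text
clock: 9.12
position: [0.5183, 0.247, 0.1889]
ee_rot: [0.981, -0.192, -0.025, 0.005]
ft_force: [0.5, 0.0, -2.9]
grip_width: 0.631
```

```bash
python3 -c "
from h import *
go(.523,.249,.14,-21.6);print(telemetry.get_obs()['joint_pos'].round(3))"
```

```text
t 9.12 pos [0.5183 0.247  0.1889] yaw -22.12 tilt [-0.052  0.001 -0.999] j7 -1.05 grip 53.6 F [ 0.5  0.  -2.9] M [-0.03 -0.09 -0.07]
delta cm [ 0.59 -0.45  4.86] turn -0.009
[ 0.036  0.359 -0.675  1.587  0.197  1.318 -1.052]
```

Request:
{"method": "servo_tool", "body": {"deltas": [[[1.0,0.9,0],0,4.0],[[2.0,1.8,0],0,4.0],[[2.3,2.2,0],0,4.0],[[2.3,2.2,0],0,4.0],[[2.3,2.2,0],0,4.0],[[1,0.9,0],0,4.0],[[0,0,0],0,4.0],[[0,0,0],0,4.0]]}}

```text
clock: 9.78
position: [0.5869, 0.101, 0.1842]
ee_rot: [0.981, -0.192, -0.025, 0.004]
ft_force: [0.4, 0.5, -3.0]
grip_width: 0.636
```

```bash
python3 -c "
from h import *
go(.523,.249,.19,-21.6);print(telemetry.get_obs()['joint_pos'].round(3))"
```

```text
t 9.78 pos [0.5869 0.101  0.1842] yaw -22.14 tilt [-0.051  0.001 -0.999] j7 -0.78 grip 54.0 F [ 0.4  0.5 -3. ] M [ 0.05 -0.06  0.02]
delta cm [-11.51 -11.3   -0.24] turn -0.009
[ 0.226  0.397 -0.596  1.534  0.207  1.328 -0.78 ]
```

Request:
{"method": "servo_tool", "body": {"deltas": [[[-1.0,-1.0,0],0,4.0],[[-2.0,-2.0,0],0,4.0],[[-2.2,-2.2,0],0,4.0],[[-2.0,-2.0,0],0,4.0],[[-1.5,-1.5,0],0,4.0],[[-0.7,-0.7,0],0,4.0],[[-0.3,-0.3,0],0,4.0],[[0,0,0],0,4.0],[[0,0,0],0,4.0]]}}

```text
clock: 10.53
position: [0.5273, 0.2398, 0.1867]
ee_rot: [0.982, -0.188, -0.026, 0.003]
ft_force: [0.6, 0.2, -3.4]
grip_width: 0.628
```

```bash
python3 -c "
from h import *
go(.523,.249,.15,-21.6);print(telemetry.get_obs()['joint_pos'].round(3))"
```

```text
t 10.53 pos [0.5273 0.2398 0.1867] yaw -21.73 tilt [-0.053  0.003 -0.999] j7 -1.03 grip 53.4 F [ 0.6  0.2 -3.4] M [-0.05 -0.06  0.02]
delta cm [-0.56 -0.76  3.69] turn -0.002
[ 0.045  0.371 -0.668  1.576  0.201  1.317 -1.028]
```

Request:
{"method": "servo_tool", "body": {"deltas": [[[0,0,0],-0.1,4.0],[[0,0,0],-0.12,4.0],[[0,0,0],-0.12,4.0],[[0,0,0],-0.12,4.0],[[0,0,0],-0.12,4.0],[[0,0,0],-0.1,4.0],[[0,0,0],0,4.0],[[0,0,0],0,4.0]]}}

```text
clock: 11.2
position: [0.5337, 0.2271, 0.1855]
ee_rot: [0.987, 0.156, -0.026, -0.003]
ft_force: [-0.2, -0.5, -2.4]
grip_width: 0.634
```

```bash
python3 -c "
from h import *
go(.523,.249,.15,-21.6);print(telemetry.get_obs()['joint_pos'].round(3))"
```

```text
t 11.2 pos [0.5337 0.2271 0.1855] yaw 17.98 tilt [-0.052 -0.001 -0.999] j7 -0.35 grip 53.9 F [-0.2 -0.5 -2.4] M [ 0.02 -0.07 -0.06]
delta cm [-0.16 -2.36  3.6 ] turn 0.691
[ 0.143  0.402 -0.775  1.57   0.257  1.33  -0.351]
```

Request:
{"method": "servo_tool", "body": {"deltas": [[[-0.3,1.2,0],-0.03,4.0],[[-0.7,2.5,0],-0.03,4.0],[[-0.9,3.3,0],-0.03,4.0],[[-1.1,3.3,0],-0.03,4.0],[[-1.2,3.2,0],-0.03,4.0],[[-1.3,3.2,0],-0.03,4.0],[[-1.4,3.1,0],-0.03,4.0],[[-1.4,3.1,0],-0.03,4.0],[[-1.0,2.0,0],-0.03,4.0],[[-0.5,1.0,0],0,4.0],[[0,0,0],0,4.0],[[0,0,0],0,4.0]]}}

```text
clock: 12.2
position: [0.5539, -0.0697, 0.1841]
ee_rot: [0.963, 0.267, -0.025, -0.006]
ft_force: [-0.2, 0.3, -2.7]
grip_width: 0.634
```

```bash
python3 -c "
from h import *
go(.523,.249,.18,-21.6);print(telemetry.get_obs()['joint_pos'].round(3))"
```

```text
t 12.2 pos [ 0.5539 -0.0697  0.1841] yaw 31.05 tilt [-0.051 -0.002 -0.999] j7 0.42 grip 53.9 F [-0.2  0.3 -2.7] M [ 0.09 -0.07  0.05]
delta cm [ 13.79 -28.9    0.52] turn 0.919
[ 0.616  0.334 -0.697  1.63   0.218  1.31   0.421]
```

Request:
{"method": "servo_tool", "body": {"deltas": [[[0,0,0],-0.1,4.0],[[0,0,0],-0.11,4.0],[[0,0,0],-0.11,4.0],[[0,0,0],-0.11,4.0],[[0,0,0],-0.11,4.0],[[0,0,0],-0.08,4.0],[[0,0,0],0,4.0]]}}

```text
clock: 12.78
position: [0.5543, -0.0552, 0.1849]
ee_rot: [0.828, 0.561, -0.02, -0.015]
ft_force: [-1.3, -0.1, -2.8]
grip_width: 0.632
```

```bash
python3 -c "
from h import *
go(.527,.250,.18,68.4);print(telemetry.get_obs()['joint_pos'].round(3))"
```

```text
t 12.78 pos [ 0.5543 -0.0552  0.1849] yaw 68.25 tilt [-0.05   0.002 -0.999] j7 1.02 grip 53.7 F [-1.3 -0.1 -2.8] M [-0.   -0.12 -0.05]
delta cm [ 27.34 -13.82   0.7 ] turn -0.003
[ 0.677  0.357 -0.806  1.629  0.256  1.319  1.017]
```

Request:
{"method": "servo_tool", "body": {"deltas": [[[1.0,-0.5,0],0,4.0],[[2.0,-1.0,0],0,4.0],[[2.8,-1.4,0],0,4.0],[[2.8,-1.4,0],0,4.0],[[2.8,-1.4,0],0,4.0],[[2.8,-1.4,0],0,4.0],[[2.8,-1.4,0],0,4.0],[[2.5,-1.3,0],0,4.0],[[2.0,-1.0,0],0,4.0],[[1.0,-0.5,0],0,4.0],[[0.3,-0.2,0],0,4.0],[[0,0,0],0,4.0]]}}

```text
clock: 13.78
position: [0.526, 0.2328, 0.1883]
ee_rot: [0.837, 0.547, -0.019, -0.017]
ft_force: [-0.3, -0.9, -2.8]
grip_width: 0.629
```

```bash
python3 -c "
from h import *
go(.527,.250,.13,68.4);print(telemetry.get_obs()['joint_pos'].round(3))"
```

```text
t 13.78 pos [0.526  0.2328 0.1883] yaw 66.41 tilt [-0.05   0.008 -0.999] j7 0.45 grip 53.5 F [-0.3 -0.9 -2.8] M [-0.03 -0.08  0.01]
delta cm [ 1.69 -0.31  5.84] turn -0.035
[ 0.227  0.421 -0.898  1.58   0.298  1.337  0.451]
```

Request:
{"method": "servo_tool", "body": {"deltas": [[[0.8,-0.2,0.5],-0.02,4.0],[[0.6,-0.1,1.2],-0.015,4.0],[[0.2,0,1.5],0,4.0],[[0,0,1.2],0,4.0],[[0,0,0.7],0,4.0],[[0,0,0.3],0,4.0],[[0,0,0],0,4.0],[[0,0,0],0,4.0]]}}

```text
clock: 14.45
position: [0.5272, 0.247, 0.1276]
ee_rot: [0.828, 0.56, -0.02, -0.017]
ft_force: [-0.6, 1.2, -2.1]
grip_width: 0.63
```

```bash
python3 -c "
from h import *
go(.527,.250,.12,68.4)
p,d=eyes.camera('side');np.save('s3.npy',d);cv2.imwrite('pics/s3.png',cv2.resize(p[230:380,240:440],None,fx=4,fy=4));cv2.imwrite('pics/s3f.png',p)"
```

```text
t 14.45 pos [0.5272 0.247  0.1276] yaw 68.15 tilt [-0.052  0.005 -0.999] j7 0.42 grip 53.5 F [-0.6  1.2 -2.1] M [-0.02 -0.07  0.02]
delta cm [ 0.29 -0.09  0.76] turn -0.004
```

View pics/s3.png

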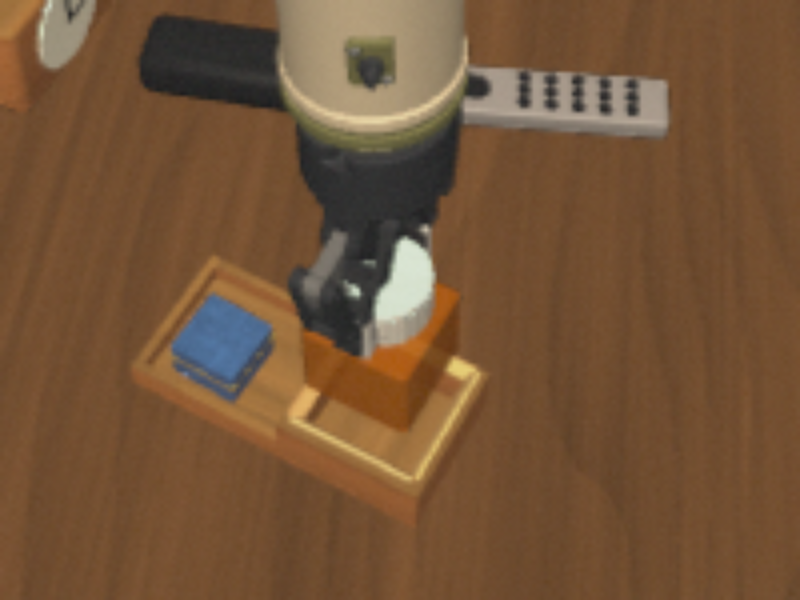

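The jar hangs squarely just above the well, with its underside corners at about crop (305,385), (407,430) and (458,350). I'll compare those with the lip as seen by the same camera.

```bash
python3 -c "
from h import *
z=.066
P=np.array([ray('side',240+a/4,230+b/4,z)[:2] for a,b in((305,385),(407,430),(458,350))]);print(P.round(4));print(np.linalg.norm(np.diff(P,axis=0),axis=1),'centre',(P[0]+P[2])/2)
for a,b in((290,418),(415,478),(485,375)): print('lip',ray('side',240+a/4,230+b/4,.044)[:2].round(4))
W=cloud('side',np.load('s3.npy'));p=cv2.imread('pics/s3f.png')
# cap top points
h=cv2.cvtColor(p,cv2.COLOR_BGR2HSV);m=(h[...,1]<40)&(h[...,2]>170)&(np.hypot(W[...,0]-.525,W[...,1]-.25)<.06);Q=W[m];Q=Q[Q[:,2]>Q[:,2].max()-.02];A=np.c_[Q[:,:2],np.ones(len(Q))];print('cap',len(Q),Q.mean(0),np.linalg.lstsq(A,Q[:,2],rcond=None)[0])
"
```

```text
[[0.5675 0.2644]
 [0.5081 0.2842]
 [0.4851 0.2299]]
[0.06266796 0.05904874] centre [0.52629944 0.24712496]
lip [0.5748 0.2739]
lip [0.501  0.3008]
lip [0.4681 0.2307]
cap 7 [0.49151678 0.26245139 0.43262518] [-1.72916879  0.98085954  1.02511271]
```

Request:
{"method": "servo_tool", "body": {"deltas": [[[0.4,0,0.3],-0.004,4.0],[[0,0,0.8],0,4.0],[[0,0,0.8],0,4.0],[[0,0,0.4],0,4.0],[[0,0,0],0,4.0],[[0,0,0],0,4.0]]}}

```text
clock: 15.0
position: [0.5287, 0.2512, 0.1037]
ee_rot: [0.827, 0.561, -0.019, -0.016]
ft_force: [0.6, 0.4, -2.2]
grip_width: 0.633
```

```bash
python3 -c "
from h import *
go(.526,.250,.067,68.4)"
```

```text
t 15.0 pos [0.5287 0.2512 0.1037] yaw 68.34 tilt [-0.049  0.006 -0.999] j7 0.41 grip 53.8 F [ 0.6  0.4 -2.2] M [ 0.04 -0.1   0.04]
delta cm [-0.17 -0.03  3.68] turn -0.001
```

Request:
{"method": "servo_tool", "body": {"deltas": [[[0,-0.05,0.5],0,4.0],[[0,0,0.7],0,4.0],[[0,0,0.6],0,4.0],[[0,0,0.3],0,4.0],[[0,0,0],0,4.0]]}}

```text
clock: 15.42
position: [0.5292, 0.2518, 0.1]
ee_rot: [0.828, 0.561, -0.017, -0.011]
ft_force: [-3.2, -3.4, 0.7]
grip_width: 0.628
```

```bash
python3 -c "
from h import *
go(.525,.250,.067,68.4)"
```

```text
t 15.42 pos [0.5292 0.2518 0.1   ] yaw 68.23 tilt [-0.041 -0.001 -0.999] j7 0.39 grip 53.4 F [-3.2 -3.4  0.7] M [-1.12  0.96 -0.01]
delta cm [-0.27 -0.2   3.32] turn -0.003
```

Request:
{"method": "servo_tool", "body": {"deltas": [[[0,0,-0.3],0,4.0],[[-0.3,-0.2,0],0,4.0],[[0,0,0.4],0,4.0],[[0,0,0.5],0,4.0],[[0,0,0.3],0,4.0],[[0,0,0],0,4.0]]}}

```text
clock: 15.92
position: [0.5267, 0.2507, 0.0972]
ee_rot: [0.828, 0.561, -0.015, -0.009]
ft_force: [-8.5, -6.8, 24.1]
grip_width: 0.631
```

```bash
python3 -c "
from h import *
go(.525,.250,.067,68.4)"
```

```text
t 15.92 pos [0.5267 0.2507 0.0972] yaw 68.21 tilt [-0.035 -0.002 -0.999] j7 0.39 grip 53.7 F [-8.5 -6.8 24.1] M [-1.54  1.86  0.04]
delta cm [-0.09 -0.04  3.03] turn -0.003
```

Request:
{"method": "servo_tool", "body": {"deltas": [[[0,0,-0.6],0,4.0],[[-0.5,-0.2,0],0,4.0],[[0,0,0],0,4.0],[[0,0,0.4],0,4.0],[[0,0,0.4],0,4.0],[[0,0,0.2],0,4.0],[[0,0,0],0,4.0]]}}

```text
clock: 16.5
position: [0.5224, 0.2482, 0.0899]
ee_rot: [0.828, 0.561, -0.014, -0.01]
ft_force: [1.7, 1.5, -0.6]
grip_width: 0.635
```

```bash
python3 -c "
from h import *
go(.523,.248,.067,68.4)"
```

```text
t 16.5 pos [0.5224 0.2482 0.0899] yaw 68.28 tilt [-0.034  0.002 -0.999] j7 0.39 grip 54.0 F [ 1.7  1.5 -0.6] M [ 0.48 -0.45  0.07]
delta cm [0.03 0.14 2.29] turn -0.002
```

Request:
{"method": "servo_tool", "body": {"deltas": [[[0.05,0.05,0.3],0,4.0],[[0,0.03,0.5],0,4.0],[[0,0,0.6],0,4.0],[[0,0,0.4],0,4.0],[[0,0,0],0,4.0]]}}

```text
clock: 16.92
position: [0.5221, 0.2482, 0.0683]
ee_rot: [0.828, 0.561, -0.014, -0.011]
ft_force: [2.3, 1.6, -2.0]
grip_width: 0.635
```

```bash
python3 -c "
from h import *
go(.523,.248,.067,68.4)"
```

```text
t 16.92 pos [0.5221 0.2482 0.0683] yaw 68.28 tilt [-0.036  0.002 -0.999] j7 0.38 grip 54.0 F [ 2.3  1.6 -2. ] M [ 0.5  -0.48 -0.01]
delta cm [0.01 0.09 0.13] turn -0.002
```

Request:
{"method": "servo_tool", "body": {"deltas": [[[0,0.05,0.2],0,4.0],[[0,0,0.2],0,4.0],[[0,0,0],0,4.0]]}}

```text
clock: 17.17
position: [0.522, 0.2488, 0.068]
ee_rot: [0.827, 0.561, -0.015, -0.01]
ft_force: [1.7, -0.6, -2.9]
grip_width: 0.632
```

```bash
python3 -c "
from h import *
go(.523,.248,.067,68.4)"
```

```text
t 17.17 pos [0.522  0.2488 0.068 ] yaw 68.33 tilt [-0.036 -0.    -0.999] j7 0.37 grip 53.8 F [ 1.7 -0.6 -2.9] M [-0.07 -0.49  0.01]
delta cm [-0.03  0.13  0.09] turn -0.001
```

Request:
{"method": "servo_tool", "body": {"deltas": [[[0,0,0.3],0,4.0],[[0,0,0.3],0,4.0],[[0,0,0],0,4.0]]}}

```text
clock: 17.42
position: [0.5221, 0.2489, 0.068]
ee_rot: [0.827, 0.561, -0.015, -0.008]
ft_force: [0.6, 0.9, -2.1]
grip_width: 0.635
```

```bash
python3 -c "
from h import *
go(.523,.248,.067,68.4)"
```

```text
t 17.42 pos [0.5221 0.2489 0.068 ] yaw 68.33 tilt [-0.034 -0.004 -0.999] j7 0.37 grip 54.0 F [ 0.6  0.9 -2.1] M [-0.07 -0.32  0.03]
delta cm [-0.05  0.12  0.09] turn -0.001
```

Request:
{"method": "servo_tool", "body": {"deltas": [[[0,0,0],0,5.6],[[0,0,0],0,6.2],[[0,0,0],0,7.0],[[0,0,0],0,7.5],[[0,0,0],0,7.5],[[0,0,0],0,7.5]]}}

```text
clock: 17.92
position: [0.5222, 0.2472, 0.0679]
ee_rot: [0.828, 0.561, -0.016, -0.007]
ft_force: [-1.0, -0.5, -0.5]
grip_width: 0.882
```

```bash
python3 -c "
from h import *
go(.523,.249,.067,57)
for n in('side','top'):
    p,d=eyes.camera(n);np.save(n+'4.npy',d);cv2.imwrite(f'pics/{n}4f.png',p)
p=cv2.imread('pics/side4f.png');cv2.imwrite('pics/s4.png',cv2.resize(p[230:380,240:440],None,fx=4,fy=4))"
```

```text
t 17.92 pos [0.5222 0.2472 0.0679] yaw 68.25 tilt [-0.035 -0.006 -0.999] j7 0.37 grip 74.9 F [-1.  -0.5 -0.5] M [0.02 0.   0.02]
delta cm [0.2  0.02 0.08] turn 0.196
```

View pics/s4.png

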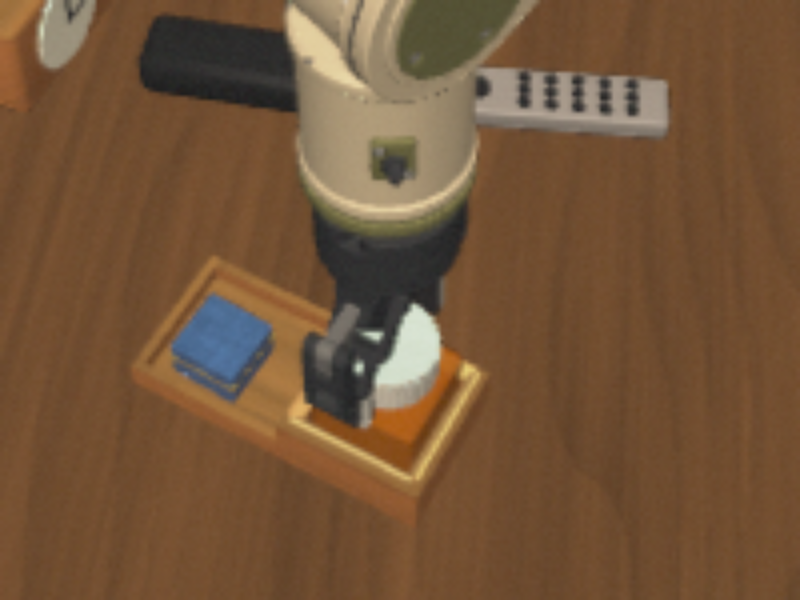

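The jar is down in the well, with its amber shoulders just above the pale lip at about (400,440) in the crop and its cap still on. I'll check the shoulder height and flatness by depth.

```bash
python3 -c "
from h import *
for n in('side','top'):
    p=cv2.imread(f'pics/{n}4f.png');W=cloud(n,np.load(n+'4.npy'));h=cv2.cvtColor(p,cv2.COLOR_BGR2HSV)
    near=np.hypot(W[...,0]-.5235,W[...,1]-.249)<.046
    m=near&(h[...,1]>185)&(h[...,2]>120)&(W[...,2]>.056)&(W[...,2]<.076);m=cv2.erode(m.astype(np.uint8),np.ones((3,3)))>0;Q=W[m]
    if len(Q)>5:
        A=np.c_[Q[:,:2]-[.5235,.249],np.ones(len(Q))];print(n,'shoulder',len(Q),np.median(Q[:,2]),np.linalg.lstsq(A,Q[:,2],rcond=None)[0].round(4))
    m=near&(h[...,1]<40)&(h[...,2]>150)&(W[...,2]>.09)&(W[...,2]<.108);Q=W[m];print(n,'captop',len(Q),np.median(Q,axis=0) if len(Q) else '')
"
```

```text
side shoulder 73 0.06618642662056475 [-0.     -0.0225  0.0667]
side captop 215 [0.5116533  0.25553508 0.10019382]
top captop 0
```

Request:
{"method": "servo_tool", "body": {"deltas": [[[0.1,0,0],0.07,7.5],[[0.05,0,0],0.08,7.5],[[0,0,0],0.05,7.5],[[0,0,0],0,7.5]]}}

```text
clock: 18.35
position: [0.5226, 0.2486, 0.0674]
ee_rot: [0.882, 0.472, -0.017, -0.006]
ft_force: [0.4, -0.3, -0.2]
grip_width: 0.877
```

```bash
python3 -c "
from h import *
go(.523,.249,.066,57)"
```

```text
t 18.35 pos [0.5226 0.2486 0.0674] yaw 56.3 tilt [-0.036 -0.006 -0.999] j7 0.18 grip 74.6 F [ 0.4 -0.3 -0.2] M [-0.   -0.02 -0.04]
delta cm [0.06 0.02 0.14] turn -0.012
```

The shoulders are at 66 mm (6 + 60) and level, so the jar is seated. Now regrip the cap.

Request:
{"method": "servo_tool", "body": {"deltas": [[[0,0,0.05],0,6.2],[[0,0,0],0,5.6],[[0,0,0],0,5.0],[[0,0,0],0,4.0],[[0,0,0],0,4.0],[[0,0,0],0,4.0]], "force": 110}}

```text
clock: 18.85
position: [0.5226, 0.2484, 0.0676]
ee_rot: [0.88, 0.475, -0.017, -0.005]
ft_force: [-0.4, -1.5, 0.6]
grip_width: 0.629
```

```bash
python3 -c "
from h import *
go(.523,.249,.066,123)"
```

```text
t 18.85 pos [0.5226 0.2484 0.0676] yaw 56.76 tilt [-0.035 -0.007 -0.999] j7 0.19 grip 53.4 F [-0.4 -1.5  0.6] M [-0.   -0.   -0.07]
delta cm [0.07 0.   0.16] turn -1.156
```

Request:
{"method": "servo_tool", "body": {"deltas": [[[0,0,0],-0.05,4.0],[[0,0,0],-0.06,4.0],[[0,0,0],-0.06,4.0],[[0,0,0],-0.06,4.0],[[0,0,0],-0.06,4.0]]}}

```text
clock: 19.27
position: [0.5235, 0.2485, 0.0674]
ee_rot: [0.799, 0.601, -0.015, -0.008]
ft_force: [-1.4, -0.3, 1.9]
grip_width: 0.631
```

```bash
python3 -c "
from h import *
go(.5226,.2484,.0675,123)"
```

```text
t 19.27 pos [0.5235 0.2485 0.0674] yaw 73.95 tilt [-0.034 -0.005 -0.999] j7 0.46 grip 53.6 F [-1.4 -0.3  1.9] M [-0.12  0.07 -0.33]
delta cm [-0.03 -0.09 -0.  ] turn -0.856
```

Request:
{"method": "servo_tool", "body": {"deltas": [[[0,-0.05,0],-0.06,4.0],[[0,-0.03,0],-0.06,4.0],[[0,-0.02,0],-0.06,4.0],[[0,0,0],-0.06,4.0],[[0,0,0],-0.06,4.0],[[0,0,0],-0.06,4.0]]}}

```text
clock: 19.77
position: [0.5236, 0.248, 0.0678]
ee_rot: [0.672, 0.741, -0.013, -0.011]
ft_force: [-0.6, 0.3, 3.9]
grip_width: 0.629
```

```bash
python3 -c "
from h import *
go(.5226,.2484,.0675,123)"
```

```text
t 19.77 pos [0.5236 0.248  0.0678] yaw 95.6 tilt [-0.033 -0.005 -0.999] j7 0.8 grip 53.4 F [-0.6  0.3  3.9] M [-0.31  0.09 -0.29]
delta cm [ 0.05 -0.1   0.03] turn -0.478
```

Request:
{"method": "servo_tool", "body": {"deltas": [[[0,-0.05,0],-0.06,4.0],[[0,-0.03,0],-0.06,4.0],[[0,0,0],-0.06,4.0],[[0,0,0],-0.06,4.0],[[0,0,0],-0.06,4.0],[[0,0,0],-0.06,4.0]]}}

```text
clock: 20.27
position: [0.5244, 0.2487, 0.0709]
ee_rot: [0.519, 0.855, -0.009, -0.012]
ft_force: [0.5, 0.6, 0.3]
grip_width: 0.628
```

```bash
python3 -c "
from h import *
go(.5226,.2484,.0675,124)"
```

```text
t 20.27 pos [0.5244 0.2487 0.0709] yaw 117.42 tilt [-0.029 -0.004 -1.   ] j7 1.15 grip 53.4 F [0.5 0.6 0.3] M [ 0.03 -0.07 -0.02]
delta cm [ 0.05 -0.17  0.34] turn -0.115
```

The moment fell to zero and the cap rose 3 mm with the seal, so it is free. I'll turn slightly more, then lift slowly.

Request:
{"method": "servo_tool", "body": {"deltas": [[[0,0,0],-0.04,4.0],[[0,0,-0.2],0,4.0],[[0,0,-0.4],0,4.0],[[0,0,-0.5],0,4.0],[[0,0,-0.4],0,4.0],[[0,0,0],0,4.0]]}}

```text
clock: 20.77
position: [0.5249, 0.2485, 0.0869]
ee_rot: [0.501, 0.865, -0.009, -0.012]
ft_force: [0.4, -1.0, 0.2]
grip_width: 0.633
```

```bash
python3 -c "
from h import *
go(.523,.249,.1126,120)"
```

```text
t 20.77 pos [0.5249 0.2485 0.0869] yaw 119.84 tilt [-0.03  -0.003 -1.   ] j7 1.2 grip 53.8 F [ 0.4 -1.   0.2] M [ 0.07 -0.08  0.02]
delta cm [ 0.17 -0.21 -2.56] turn -0.003
```

Request:
{"method": "servo_tool", "body": {"deltas": [[[0,0,-0.4],0,4.0],[[0,0,-0.5],0,4.0],[[0.05,-0.05,-0.5],0,4.0],[[0.05,-0.05,-0.5],0,4.0],[[0,-0.05,-0.3],0,4.0],[[0,0,0],0,4.0],[[0,0,0],0,4.0],[[0,0,0],0,4.0]]}}

```text
clock: 21.43
position: [0.524, 0.2491, 0.1125]
ee_rot: [0.502, 0.865, -0.009, -0.012]
ft_force: [0.3, 1.0, -0.2]
grip_width: 0.63
```

```bash
python3 -c "
from h import *
go(.523,.249,.1126,120)
p,d=eyes.camera('side');cv2.imwrite('pics/s5.png',cv2.resize(p[230:380,240:440],None,fx=4,fy=4))
W=cloud('side',d);h=cv2.cvtColor(p,cv2.COLOR_BGR2HSV);near=np.hypot(W[...,0]-.5235,W[...,1]-.249)<.046
m=near&(h[...,1]>185)&(h[...,2]>120)&(W[...,2]>.05)&(W[...,2]<.09);Q=W[cv2.erode(m.astype(np.uint8),np.ones((3,3)))>0];A=np.c_[Q[:,:2]-[.5235,.249],np.ones(len(Q))];print('shoulder',len(Q),np.median(Q[:,2]),np.linalg.lstsq(A,Q[:,2],rcond=None)[0].round(4))
m=near&(h[...,1]<40)&(h[...,2]>150)&(W[...,2]>.08);Q=W[m];print('white',len(Q),np.percentile(Q[:,2],[2,10,50,90,98]).round(4))
"
```

```text
t 21.43 pos [0.524  0.2491 0.1125] yaw 119.78 tilt [-0.029 -0.003 -1.   ] j7 1.21 grip 53.6 F [ 0.3  1.  -0.2] M [ 0.05 -0.05  0.01]
delta cm [ 0.04 -0.09 -0.01] turn -0.004
shoulder 371 0.06773775729781327 [-0.0296 -0.142   0.0711]
white 177 [0.1381 0.1429 0.1449 0.1472 0.1488]
```

View pics/s5.png

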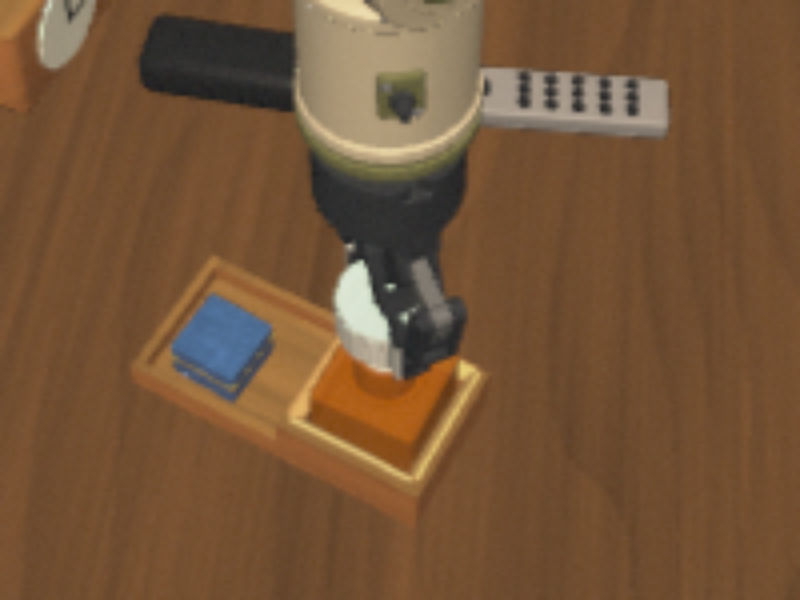

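The cap, at (375,315) in the crop, is held level above the amber neck, and the jar is still seated. The cap top is at 145 mm, so the rim is about 113 mm above the jar's underside.

```bash
python3 -c "
from h import *
go(.524,.249,.1125,120);print(np.abs(telemetry.get_obs()['joint_velocities']).max());order.hand_in()"
```

```text
t 21.48 pos [0.5239 0.249  0.1124] yaw 119.78 tilt [-0.029 -0.003 -1.   ] j7 1.21 grip 53.6 F [ 0.2 -0.3 -0.8] M [-0.02 -0.04  0.06]
delta cm [-0.    0.01 -0.01] turn -0.004
0.00367292378334083
the job is handed in; nothing more can be done
```

I carried the square jar by its cap into the well and let it settle. I then regripped the cap, turned it about 63° anticlockwise until it came free, lifted it straight up and handed in at 21.5 s. I got no verdict back.

**Seated before unscrewing:** the jar's shoulders measured 66 mm high and level, as they should be (6 mm floor + 60 mm body).

**Cap free:** at about 61° of turn the moment dropped from about 0.3 N m to zero and the cap rose about 3 mm. After the lift the tool carried almost no load, so the jar did not come up with it.

**Final position:**
- **Height:** the cap's rim is about 113 mm above the jar's underside, roughly 2 cm clear of the seal.
- **Centring:** the tool is within about 2 mm of the well's centre.
- **Tilt and grip:** the tool tilts about 0.03 rad. The grip is set to 110 N and the arm is still.

**What went wrong or disagreed:**
- **Tilt:** the tool picked up about 0.05 rad of tilt on the carry, and several moves to undo it failed. Contact with the lip reduced it.
- **Insertion:** the first two tries touched the lip, pressing up to about 24 N. I shifted a few millimetres and it went in.
- **Last checks:** in the final picture the shoulder fit gave 68 mm and a slope of 0.14. I put that down to neck points included in the fit and did not redo it; the picture shows the jar seated.
- **Bystanders:** the ring box, spectacles case and remote looked unmoved in the final picture. I did not measure them, or check the others.

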